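# Set up a fused glass test piece in the strain viewer

## Robot

A 7-joint arm with a two-finger parallel gripper is mounted at the origin on the work surface. World frame = base frame: x ahead of the robot, y to its left, z up, the work surface at z = 0. Lengths are in m, angles in rad, forces in N, time in s.
With the tool pointing down it reaches from about 0.425 to 0.95 m from the base axis. Payload 4.7 kg.
Tool frame: the origin (TCP) lies between the finger pads; the fingertips stand 25 mm ahead of it and the grasp point (between the pads) lies 6 mm ahead of it; z points along the fingers, y is the line along which they close (so a half turn about z gives the same grasp; the last joint's range is limited). The gripper opens to 85 mm and grips with 20 to 120 N. Pads are 22 mm wide; open, the fingers measure 114 mm over their backs; the gripper's body (76 mm by 85 mm) begins 54 mm behind the grasp point. The pads swing forward as they close: fully open they stand 13 mm farther back than shut.
Start: joints at [-1.177, 0.469, -0.049, 1.532, 0.024, 1.141, -0.082], TCP at [0.277, 0.616, 0.256] pointing down, gripper open.
Joint ranges: [-2.59, 2.59], [-0.33, 1.99], [-1.39, 1.29], [0.1, 2.45], [-1.04, 4.18], [0.21, 1.99], [-2.66, 2.66]. Speed limits (rad/s): [2.57, 2.57, 3.14, 3.14, 3.14, 3.14, 3.14].

## Interface

Orientations are given as a 3x3 rotation matrix whose columns are the frame's x, y, z axes.
In Python, from rig import * gives the robot as it stands. Calls block until the motion is done:
- movep(position, orientation): joint-space move of the TCP to a pose.
- move_l(position, attitude=None, feed=0.15, until_force=None): straight line of the TCP; attitude=None keeps the orientation; feed is the mean speed in m/s. With until_force (N) it stops when the force on the tool has changed by that much, and returns True; else False.
- move_joints(angles): joint-space move.
- command_gripper(opening, newtons=None): finger opening in m; newtons is the grip in N (None keeps the last); returns when the fingers have stopped.
- sleep(seconds).
- inverse_kinematics(position, orientation): joint angles nearest the present ones, or None.
- sense(): the state.
- camera(name): name is "scene" or "top" or "wrist"; returns (picture, depth): 420x560x3 uint8, red, green, blue; 420x560 float32, m along the optical axis (not along the pixel's ray), 0 where there is no reading.
- camera_params(name): a dict with "K" (3x3 intrinsics, pixels), "position" and "rotation" of the camera in the world; the wrist camera has in their place "tool_from_camera" (4x4, takes a point from camera to tool coordinates, whose origin is the TCP and whose axes are the flange's). Camera axes: x right, y down, z forward; pixel columns grow to the right and rows downward; lengths in m; the calibration is good to about 2 mm. The wrist camera is an equidistant fisheye: a pixel r from the principal point sees the ray r / f radians off the axis. A picture is of the moment at which its call begins: read the wrist's pose just before it. camera_params takes no time and is no camera call.
A pose or a line that the arm cannot do raises Unreachable and nothing moves.
- finish_job(): hands the job in; it is judged then, once.
The state is a dict: "time_s": time; "joint_pos": joint angles; "qd": joint speeds; "joint_efforts": joint torques, N m; "position": TCP position; "tcp_rot": TCP orientation; "wrist_force": force on the tool from outside, world axes, zero at the start; "ft_torque": the same for the moment, N m; "finger_gap": finger opening in m; "gripper_force": force on a finger pad.
Only numpy, scipy, OpenCV 4.12 (cv2) and the standard library are available. Lean on these libraries where they do the work, as an engineer would, in place of code of your own. Each camera call takes 0.05 s, during which the arm holds its last target. There are 200 camera calls.

## Task

Check the fused test tile for strain: take the square tile carrier with the wooden bar grip from the slotted rack, slide it edgewise down into the sample slot of the strain viewer until it stands on the bottom, and let go of it. Then take the viewer's tint-plate slide by its knob, slide it along its rail until you feel it click into its notch, and finish while still gripping the knob with the slide resting in the notch, ready for the reading. Leave everything else as it stands.

Things in the scene. Friction and masses are not known exactly. Their poses are not given: they have to be found in the camera images.
- viewer: strain viewer, fixed; base plate 200 mm (x) by 340 mm (y). In a row along its y: grey lamp house (y -165 to -85 mm, 150 mm wide, top 128 mm above the bench), sample stage (y 0), grey upright analyser (y +110 mm) with a rail 240 mm long along x on top, 134 mm above the bench (end plates 140). Origin: centre of underside, on the bench. Left or right of the robot, turned up to 20 degrees
- seat (a point): middle of the sample slot's bottom, 22 mm above the bench; axes as the viewer's. The slot lies in the seat's x-z plane: two grooved aluminium uprights, grooves 9 mm wide (y), groove bottoms 86 mm apart (x), straight up to 70 mm above the seat, then flared to 81 mm above it (mouth about 18 mm wide in y, 95 mm in x). Open above and between the uprights
- carrier: tile carrier: upright square aluminium frame 80 mm wide (x), 6 mm thick (y), 100 mm high, with a fused glass pane (lowest 5 mm only 72 mm wide). On top a dark wooden bar grip 44 mm (x) by 12 mm (y), 106 to 134 mm above the origin, on a neck 20 x 8 mm. 0.14 kg. Origin: centre of underside; z up. Either way round is right. Starts upright in one of the rack's slots
- rack: slotted wooden rack, fixed: base 110 mm (x) by 220 mm (y), 12 mm thick; three slots along x at y = -70, 0, +70 mm, each 8 mm wide, between ribs 57 mm high above the bench. Things in it stand on the base, 12 mm above the bench. Origin: centre of underside. On the other side of the robot from the viewer
- travel (a joint): travel of the tint-plate slide along the rail, 0 to 0.135 m, growing along the viewer's +x. Starts between 0 and 0.03; runs at 1 to 2 N. A ball detent clicks into a V notch somewhere between 0.062 and 0.088; the rail runs on past it to an end stop at 0.135. The ball draws the slide in from about 4 mm either side with 3 to 5 N, then takes 6 to 9 N to push out either way
- plunger (a joint): how far the spring ball under the slide has dropped, m: about 0.0006 while it runs on the flat strip, about 0.0036 at the middle of the notch, 0.002 at about 2 mm off the middle
- slide: the tint-plate slide: a block 62 mm (x) by 42 mm (y) riding on the rail, tint plate hanging below, and on its flat top a black ribbed knob 34 mm along the rail (x), 16 mm across (y), 34 mm high. Origin: under the knob's middle, level with the rail top (134 mm above the bench); the knob spans 13.5 to 47.5 mm above it. A 4 mm screw head stands 24 mm from the knob along +x
- disc_holder: another thing in the rack, to be left there: round aluminium disc holder 74 mm across with a round wooden knob 20 mm across on top, 111 mm high, 6 mm thick. Origin: centre of underside
- offcut: another thing in the rack, to be left there: plain mirror offcut with copper edge and no grip, 86 by 6 by 76 mm. Origin: centre of underside
- flux_jar: small glass jar, 56 mm across, 60 mm high, with a brush standing in it to 138 mm; leave alone. Origin: underside
- tin: dull metal tin 75 x 50 x 62 mm; leave alone. Origin: underside
- cutter: brass-handled glass cutter lying flat, 145 mm long, 14 mm thick; leave alone
- fid: flat wooden fid lying flat, 175 x 22 x 6 mm; leave alone
- solder_spool: spool 60 mm across, 40 mm high, standing on its flange; leave alone. Origin: underside
Things that resemble listed ones, but are neither listed nor needed, are in the scene too. Leave any yellow look-alike of the carrier alone.

How it is judged:
By the outcome, as a careful person would: the job done as asked, in the order asked, and still so for the second after the job is handed in, while the arm keeps its last pose, push and grip.
It also fails if it takes over 72 s, if anything falls off the work surface, if the arm or the gripper's body presses on something with over 40 N, if the wrist force passes 120 N, or if a joint passes its speed limit or range.

## Working session

There is one attempt and no reset: what is moved stays moved. The work goes in short steps, each a Python script; the robot and the scene stay as the last script left them, time stands still between calls to the robot, and variables do not carry over. Pictures are saved under pics/ and viewed, at most 10 in all, crops included, and the job is handed in when it is done.

```bash
ls; mkdir -p pics
python3 - <<'E'
from rig import *
import cv2, numpy as np
s=sense(); print(s["time_s"],s["position"],s["finger_gap"],s["wrist_force"])
for n in("scene","top"):
    im,d=camera(n); cv2.imwrite(f"pics/{n}.png",im[...,::-1]); np.save(f"pics/{n}_d.npy",d); np.save(f"pics/{n}_i.npy",im)
    p=camera_params(n); print(n,p, (d>0).mean())
print(camera_params("wrist"))
E
```

```text
pics
0.0 [0.27674772 0.61507536 0.25526895] 0.0855570358111807 [-0.34257711  0.45669851 -0.09264388]
scene {'K': array([[419.86809197,   0.        , 283.81097526],
       [  0.        , 419.86809197, 214.30846774],
       [  0.        ,   0.        ,   1.        ]]), 'position': array([ 1.07220418, -0.51068969,  0.7134002 ]), 'rotation': array([[ 0.70882726,  0.4596497 , -0.53505708],
       [ 0.70515653, -0.48092911,  0.52101964],
       [-0.01783801, -0.74661191, -0.66502065]])} 0.9959651360544217
top {'K': array([[396.18382442,   0.        , 274.27546016],
       [  0.        , 396.18382442, 203.05577206],
       [  0.        ,   0.        ,   1.        ]]), 'position': array([ 0.39709309, -0.04931248,  1.07355965]), 'rotation': array([[-0.00896186, -0.98891649,  0.14820208],
       [-0.99993428,  0.00780291, -0.00839966],
       [ 0.00715016, -0.14826762, -0.98892143]])} 0.9959948979591837
{'K': array([[325.1922621 ,   0.        , 282.55269917],
       [  0.        , 325.1922621 , 211.80251673],
       [  0.        ,   0.        ,   1.        ]]), 'tool_from_camera': array([[-1.12980762e-03, -9.59751676e-01, -2.80847724e-01,
         7.07125237e-02],
       [ 9.99998957e-01, -8.31698834e-04, -1.18064725e-03,
        -1.45761468e-03],
       [ 8.99547449e-04, -2.80848765e-01,  9.59751615e-01,
        -1.17630752e-01],
       [ 0.00000000e+00,  0.00000000e+00,  0.00000000e+00,
         1.00000000e+00]])}
```

View pics/top.png

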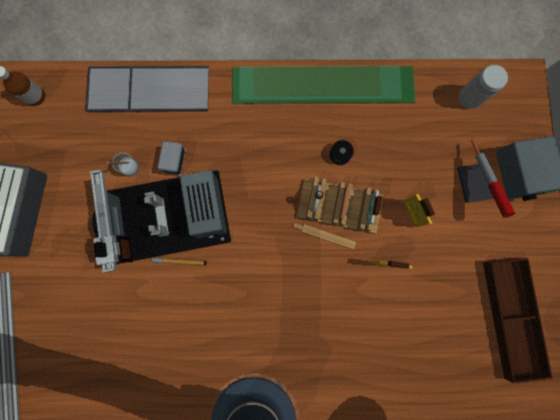

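View pics/scene.png

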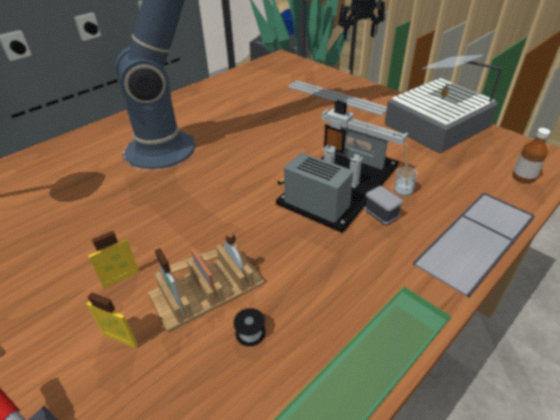

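The top view shows the viewer at left (sample uprights at (157,215), rail (105,222), black knob about (100,250)) and the rack at (340,207).

Things that could be taken for the carrier, in scene pixels:
- A: plate with a dark bar in the rack (163,262).
- B: disc holder with a round knob (232,240).
- C: bare offcut (200,265).
- D: yellow look-alike (112,258).
- E: yellow look-alike (112,320).

A matches the description. I'll check it in a close crop.

```bash
cat > h.py <<'E'
import numpy as np, cv2
from rig import *
def cloud(n,im,d):
    p=camera_params(n);K=p["K"];v,u=np.mgrid[0:d.shape[0],0:d.shape[1]]
    if n=="wrist":
        s=sense();R=np.eye(4);R[:3,:3]=s["tcp_rot"];R[:3,3]=s["position"];T=R@p["tool_from_camera"]
        a=(u-K[0,2])/K[0,0];b=(v-K[1,2])/K[1,1];th=np.hypot(a,b)+1e-9
        k=np.tan(np.minimum(th,1.5))/th;c=np.dstack([a*k*d,b*k*d,d]);W=c@T[:3,:3].T+T[:3,3]
    else:
        c=np.dstack([(u-K[0,2])/K[0,0]*d,(v-K[1,2])/K[1,1]*d,d]);W=c@p["rotation"].T+p["position"]
    W[d<=0]=np.nan;return W
def blobs(W,lo,hi,box,im=None,minpix=8,mask=None):
    m=(W[...,2]>lo)&(W[...,2]<hi)&(W[...,0]>box[0])&(W[...,0]<box[1])&(W[...,1]>box[2])&(W[...,1]<box[3])
    if mask is not None:m&=mask
    n,l=cv2.connectedComponents(m.astype(np.uint8))
    out=[]
    for i in range(1,n):
        k=l==i
        if k.sum()<minpix:continue
        P=W[k];(c,sz,a)=cv2.minAreaRect((P[:,:2]*1000).astype(np.float32))
        v,u=np.nonzero(k);print(f"n{k.sum()} px({u.mean():.0f},{v.mean():.0f}) c{np.round(c,1)} size{np.round(sz,1)} ang{a:.1f} z{np.median(P[:,2])*1000:.1f} rgb{im[k].mean(0).astype(int) if im is not None else ''}")
        out.append((P,c,sz,a))
    return out
def Rz(yaw):  # tool down, finger-closing axis y at yaw+90deg, tool x at yaw
    c,s=np.cos(yaw),np.sin(yaw);return np.array([[c,s,0],[s,-c,0],[0,0,-1.]])
E
python3 - <<'E'
from h import *
for n in("top","scene"):
    im=np.load(f"pics/{n}_i.npy");d=np.load(f"pics/{n}_d.npy");W=cloud(n,im,d)
    print(n,"bench z",np.nanmedian(W[...,2])*1000)
    R=(.3,.75,-.5,-.05);V=(.2,.8,.02,.55)
    print("rack 130-155");blobs(W,.130,.155,R,im)
    print("rack 98-130");blobs(W,.098,.130,R,im)
    print("ribs");blobs(W,.050,.062,R,im)
    print("knob");blobs(W,.170,.190,V,im)
    print("rail");blobs(W,.128,.150,V,im)
    print("lamp/");blobs(W,.118,.1279,V,im)
    print("upr");blobs(W,.095,.110,V,im)
im=np.load("pics/scene_i.npy")[...,::-1]
a=cv2.resize(im[225:325,140:275],None,fx=4,fy=4,interpolation=2);b=cv2.resize(np.load("pics/top_i.npy")[...,::-1][160:280,80:240],None,fx=4.5,fy=4.5,interpolation=2)
cv2.imwrite("pics/c1.png",a)
b=cv2.resize(im[75:235,265:425],(560,560),interpolation=2);cv2.imwrite("pics/c2.png",b)
E
```

```text
top bench z 0.5083789942845751
rack 130-155
n122 px(378,205) c[ 529.8 -303.9] size[12.5 43.6] ang77.5 z145.7 rgb[52 32 20]
n96 px(429,207) c[ 525.9 -428.6] size[43.2 13.4] ang21.1 z133.9 rgb[56 32 18]
n97 px(400,265) c[ 389.1 -350.7] size[43.9 11.7] ang80.6 z134.0 rgb[60 35 19]
rack 98-130
n48 px(319,195) c[ 559.8 -167. ] size[18.7 18.2] ang73.3 z119.0 rgb[67 57 45]
n78 px(374,209) c[ 530.7 -303.1] size[ 9.9 80.6] ang77.6 z112.1 rgb[95 96 90]
n118 px(424,209) c[ 525.6 -427. ] size[78.9 10.3] ang20.6 z110.5 rgb[78 62 18]
n35 px(386,263) c[ 392.2 -321.7] size[20.9 11.8] ang89.3 z102.9 rgb[76 59 17]
n8 px(410,267) c[ 383.1 -386.4] size[5.4 4.8] ang89.5 z100.2 rgb[157 124  37]
ribs
n294 px(315,201) c[ 562.4 -168.1] size[ 32.  109.2] ang77.7 z57.0 rgb[107  85  56]
n62 px(323,185) c[ 595.1 -185.5] size[11.8 39.6] ang78.0 z57.2 rgb[134 105  68]
n370 px(342,204) c[ 547.9 -236.6] size[ 32.9 109.6] ang77.5 z57.1 rgb[100  78  51]
n275 px(366,211) c[ 533.  -304.5] size[ 31.9 109.3] ang78.0 z57.1 rgb[92 75 50]
n12 px(376,190) c[ 581.5 -323.7] size[6.7 9.9] ang11.4 z56.6 rgb[114  97  75]
n55 px(41
[... 3898 characters left out ...]
136) c[595.1 378.4] size[21.3  6.4] ang30.2 z125.7 rgb[143 149 148]
n8 px(406,148) c[643.5 343.1] size[3.3 4.7] ang45.1 z124.3 rgb[144 110  75]
n1012 px(318,172) c[544.5 120.1] size[150.8  84. ] ang11.1 z126.6 rgb[ 99 106 106]
upr
n316 px(355,135) c[487.3 340.3] size[184.1  26.9] ang18.8 z102.9 rgb[70 66 60]
n56 px(328,149) c[480.4 236.9] size[23.2 26.6] ang9.0 z100.1 rgb[140 142 139]
n12 px(405,156) c[647.3 342.3] size[3.1 7.8] ang64.8 z103.4 rgb[142 109  74]
n33 px(357,157) c[564.6 256.9] size[17.5 33.5] ang54.6 z100.3 rgb[143 149 149]
n16 px(352,160) c[557.3 239.1] size[15.5  5.4] ang3.9 z101.0 rgb[118 123 123]
n330 px(317,186) c[565.5  93.3] size[164.3  68.2] ang37.6 z102.8 rgb[78 84 84]
```

View pics/c1.png

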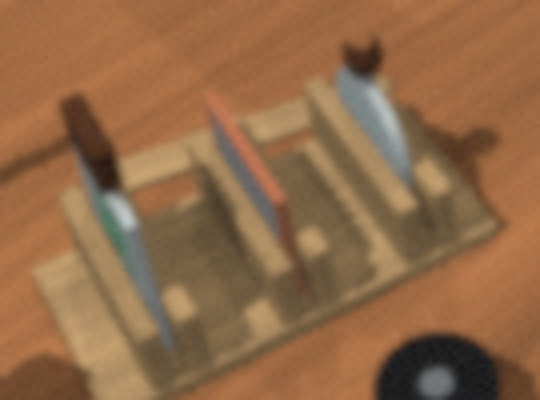

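View pics/c2.png

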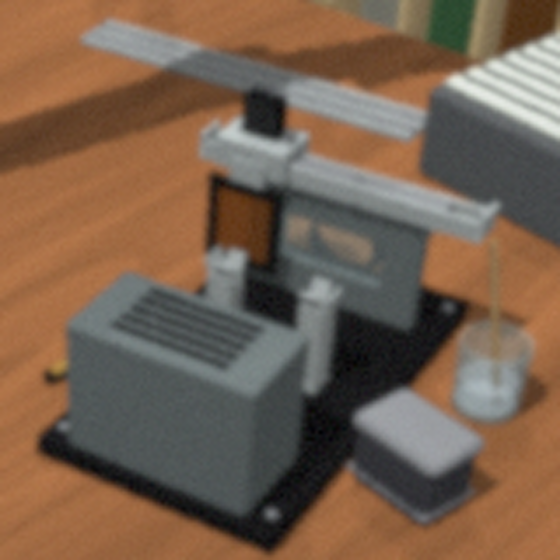

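The crop confirms A: square silver frame with glass and a dark wooden bar, in the rack slot at scene (163,262). B has a round knob, C has a copper edge and no grip, and D and E are yellow and stand outside the rack. The viewer crop shows two uprights at (228,280) and (320,300), with the slide and black knob near the rail's -x end. I'm moving above the carrier.

Run:
```python
from h import *
s=sense();print(np.round(s["tcp_rot"],3))
q0=np.array(s["joint_pos"])
a=np.radians(-12.3);best=None
for k in(0,np.pi):
    for nm,p,y in(("rack",[.531,-.304,.30],a),("seat",[.5196,.2437,.36],np.radians(10.4)),("knob",[.43,.338,.22],np.radians(10.4))):
        q=inverse_kinematics(np.array(p),Rz(y+k));print(k,nm,None if q is None else np.round(q,2))
```

```text
[[-0.912  0.41  -0.001]
 [ 0.41   0.912 -0.002]
 [-0.    -0.002 -1.   ]]
0 rack [-0.25  0.47  1.    1.68 -0.41  1.23 -0.94]
0 seat [-0.97  0.24  0.57  1.66 -0.14  1.27 -1.76]
0 knob [-1.18  0.32  0.54  1.91 -0.2   0.97 -1.93]
3.141592653589793 rack [-0.23  0.46  0.97  1.68 -0.4   1.22  2.19]
3.141592653589793 seat [-0.53  0.23  0.02  1.64 -0.01  1.27  1.25]
3.141592653589793 knob [-0.67  0.3  -0.09  1.88  0.03  0.97  0.98]
```

Run:
```python
from h import *
s=sense()
move_l([.30,.55,.36],feed=.3)
R=Rz(np.radians(-12.3)+np.pi)
movep([.531,-.304,.27],R);command_gripper(.05,40)
s=sense();print(s["time_s"],s["position"],s["finger_gap"],np.round(s["joint_pos"],2))
im,d=camera("wrist");np.save("pics/w1.npy",im);cv2.imwrite("pics/w1.png",im[...,::-1])
W=cloud("wrist",im,d);b=(.4,.65,-.37,-.1)
print("bar");blobs(W,.130,.155,b,im);print("ribs");blobs(W,.05,.062,b,im,60)
```

```text
4.225 [ 0.53100354 -0.30397082  0.27000359] 0.05021467235524095 [-0.19  0.46  0.9   1.71 -0.39  1.16  2.18]
bar
n908 px(284,209) c[ 530.7 -305.1] size[12.  44.4] ang77.8 z145.7 rgb[103  63  36]
ribs
n929 px(273,183) c[ 531.3 -315.8] size[ 11.6 107.7] ang77.5 z56.9 rgb[211 165  98]
n890 px(294,183) c[ 535.9 -295.4] size[ 11.4 107.8] ang77.8 z56.9 rgb[153 119  72]
n1843 px(346,186) c[ 548.4 -237.8] size[ 32.7 109.2] ang77.1 z56.8 rgb[180 141  88]
n1496 px(405,184) c[ 563.2 -169.7] size[ 32.4 108.9] ang77.2 z56.6 rgb[175 142  91]
n166 px(413,231) c[ 608.7 -170. ] size[12.2 21. ] ang79.4 z56.5 rgb[209 166 100]
```

View pics/w1.png

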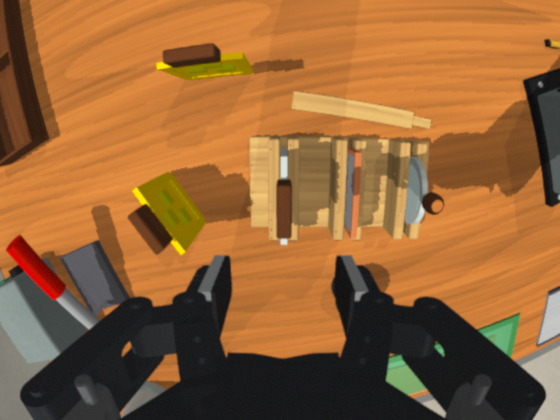

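The wrist view shows the silver carrier's wooden bar at (284,209) in the end slot, midway between the fingers. The yellow look-alikes are well clear. I'll grasp and lift.

Run:
```python
from h import *
R=Rz(np.radians(-12.3)+np.pi)
move_l([.5307,-.3048,.20],R,feed=.15)
print(move_l([.5307,-.3048,.142],R,feed=.08,until_force=8))
s=sense();print(s["time_s"],s["position"],np.round(s["wrist_force"],1))
command_gripper(0,50);s=sense();print(s["finger_gap"],s["gripper_force"],np.round(s["wrist_force"],1))
print(move_l([.5307,-.3048,.172],R,feed=.05,until_force=12))
s=sense();print(s["position"],np.round(s["wrist_force"],1),s["finger_gap"])
print(move_l([.5307,-.3048,.36],R,feed=.15))
R2=Rz(np.radians(10.4)+np.pi)
movep([.5196,.2437,.36],R2)
s=sense();print(s["time_s"],s["position"],np.round(s["wrist_force"],1),s["finger_gap"],np.round(s["joint_pos"],2))
im,d=camera("wrist");np.save("pics/w2.npy",im);np.save("pics/w2d.npy",d);cv2.imwrite("pics/w2.png",im[...,::-1])
W=cloud("wrist",im,d);V=(.2,.8,.02,.55)
print("carrier");blobs(W,.20,.345,(.4,.65,.15,.32),im,40)
print("upr");blobs(W,.09,.112,V,im,20);print("lamp");blobs(W,.122,.132,(.4,.7,.02,.2),im,100);print("knob");blobs(W,.172,.19,V,im,20)
```

```text
False
5.7667 [ 0.53090086 -0.30516114  0.14232281] [-0.1  0.6  0.3]
0.011228733448699254 49.63744103908539 [-0.2  1.6  4.1]
False
[ 0.53085209 -0.30470503  0.17208275] [ 1.1  0.2 -1.6] 0.011166683110185323
False
10.3167 [0.52026482 0.24209233 0.36015391] [ 1.1 -0.  -1.5] 0.011280307996426459 [-1.14  0.27  0.8   1.67 -0.2   1.28  1.45]
carrier
n944 px(283,202) c[490.6 234.6] size[21.  11.7] ang13.8 z329.4 rgb[197 196 191]
n62 px(261,255) c[511.1 228.9] size[1.1 5.5] ang13.2 z342.0 rgb[119 120 119]
n62 px(304,255) c[507.7 247.9] size[1.1 5.3] ang3.6 z341.7 rgb[126 117 111]
upr
n197 px(359,120) c[433.7 314.4] size[65.1  2.5] ang10.6 z99.9 rgb[75 48 24]
n586 px(216,177) c[534.8 161.5] size[148.2   8.9] ang11.5 z102.6 rgb[100 103  97]
n336 px(285,146) c[480.6 236.3] size[22.6 26.6] ang10.4 z101.2 rgb[209 215 209]
n382 px(400,180) c[495.1 381.7] size[59.7 11.8] ang10.0 z101.5 rgb[66 61 59]
n137 px(292,213) c[558.1 259.3] size[24.2  7.9] ang6.1 z100.9 rgb[220 225 219]
n23 px(276,210) c[556.8 238. ] size[13.4  1.3] ang10.0 z103.9 rgb[241 244 241]
n30 px(340,287) c[647.5 340.9] size[2.8 9.7] ang75.7 z102.4 rgb[176 142  95]
lamp
n8146 px(178,182) c[542.1 120.9] size[149.6  80.4] ang10.5 z128.3 rgb[152 163 158]
knob
n607 px(400,123) c[429.7 337.7] size[33.8 16.6] ang12.3 z180.9 rgb[56 53 53]
```

View pics/w2.png

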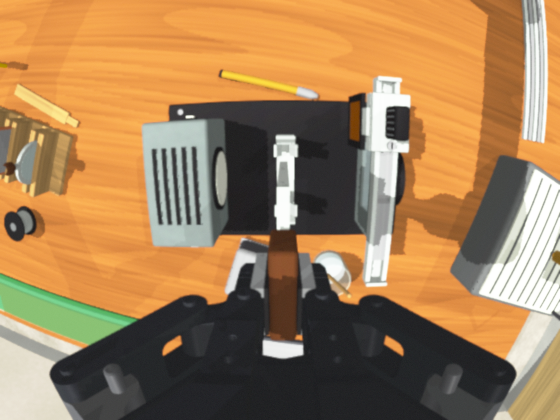

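The carrier hangs from the bar in the gripper (284,285). The uprights are at (285,146) and (288,210), and the knob at (400,123). The two views agree on the seat at about (0.5205, 0.2436), yaw 10.4°. I'll lower it with force guards.

Run:
```python
from h import *
R=Rz(np.radians(10.4)+np.pi);x,y=.5205,.2436
def st(m):
    s=sense();print(m,round(s["time_s"],2),np.round(np.array(s["position"])*1000,1),np.round(s["wrist_force"],1),np.round(s["ft_torque"],2),round(s["finger_gap"],4),"yaw",np.degrees(np.arctan2(s["tcp_rot"][1][0],s["tcp_rot"][0][0]))-180)
st("a")
move_l([x,y,.245],R,feed=.15);sleep(.3);st("b")
im,d=camera("wrist");cv2.imwrite("pics/w3.png",im[...,::-1]);np.save("pics/w3d.npy",d)
f=move_l([x,y,.215],R,feed=.03,until_force=5);st(f)
if not f:
    f=move_l([x,y,.158],R,feed=.05,until_force=6);st(f)
    if not f: f=move_l([x,y,.147],R,feed=.02,until_force=6);st(f)
```

```text
a 10.37 [520.2 242.1 360.1] [-0.3 -0.  -1.8] [-0.02 -0.   -0.04] 0.0114 yaw -349.75767041444163
b 11.58 [520.7 243.7 245.6] [-0.1 -0.6 -0.8] [0.01 0.   0.01] 0.0111 yaw -349.5940933540801
False 12.78 [520.7 243.7 215.2] [-0.5 -0.2 -2.8] [ 0.    0.05 -0.04] 0.0115 yaw -349.600752017747
False 14.07 [520.6 243.7 158.3] [-0.4  0.9 -1.3] [ 0.09  0.04 -0.05] 0.0111 yaw -349.59652426283833
True 14.47 [521.1 243.8 152.5] [-0.1 -0.1  4.1] [-0.05  0.13  0.01] 0.0112 yaw -349.5995156233175
```

It's standing on the bottom: TCP z is 152.5 mm against 152.3 expected. I'll release, rise straight up and look.

Run:
```python
from h import *
R=Rz(np.radians(10.4)+np.pi)
command_gripper(.045);s=sense();print(s["finger_gap"],np.round(s["wrist_force"],1))
p=np.array(s["position"]);move_l([p[0],p[1],.19],R,feed=.06);move_l([p[0],p[1],.27],R,feed=.2)
movep([.45,.30,.30],R);sleep(.2)
s=sense();print(s["time_s"],s["position"])
im,d=camera("wrist");cv2.imwrite("pics/w4.png",im[...,::-1]);W=cloud("wrist",im,d)
print("bar");blobs(W,.148,.165,(.45,.6,.18,.3),im);print("frame");blobs(W,.110,.127,(.45,.6,.19,.29),im)
print("knob");blobs(W,.172,.19,(.3,.6,.28,.42),im,20);print("slide");blobs(W,.143,.152,(.3,.6,.28,.42),im,20)
print("rail");blobs(W,.130,.1425,(.3,.7,.28,.42),im,20)
```

```text
0.04481566760504385 [-0.3  0.2  0.6]
16.9 [0.45053874 0.29863062 0.29914135]
bar
n284 px(209,255) c[508.5 239.7] size[19.4 12.4] ang11.3 z155.8 rgb[114  69  41]
frame
n215 px(216,226) c[496.7 237.6] size[31.6  6.7] ang10.4 z121.7 rgb[202 207 201]
n8 px(221,250) c[519.1 244.9] size[7.3 0.4] ang8.4 z114.0 rgb[105 118 107]
knob
n929 px(341,196) c[429.1 338.9] size[33.4 16.7] ang10.2 z181.2 rgb[51 50 51]
slide
n2241 px(332,183) c[429.1 338.8] size[62.  42.5] ang10.3 z147.6 rgb[233 236 233]
rail
n364 px(334,139) c[390.5 331.4] size[19.1 26.5] ang9.7 z134.8 rgb[241 243 239]
n202 px(309,184) c[432.8 317.4] size[61.7  6.7] ang5.0 z134.3 rgb[220 224 219]
n2386 px(326,281) c[540.2 358.8] size[155.4  26.6] ang10.4 z134.2 rgb[232 234 232]
```

View pics/w4.png

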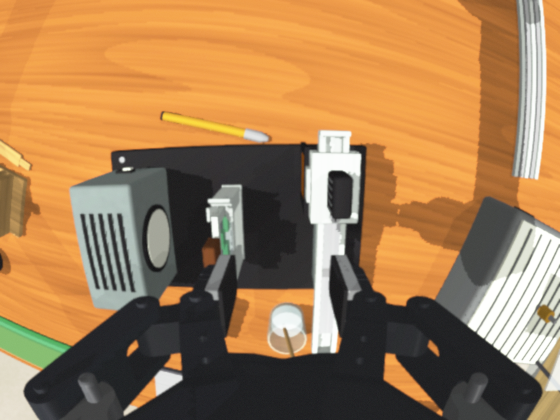

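The carrier stands in the slot, with its bar top at 155.8 mm (expected 156) around (212,250). The knob is at (341,196), which puts it at (0.4291, 0.3388), yaw 10.3°. I'll grip it and slide in small steps while logging the force along the rail.

Run:
```python
from h import *
a=np.radians(10.4);R=Rz(a+np.pi);e=np.array([np.cos(a),np.sin(a),0]);n=np.array([-e[1],e[0],0])
k=np.array([.4291,.3388,.177])
movep(k+[0,0,.06],R);print(move_l(k,R,feed=.1,until_force=6))
s=sense();print(s["time_s"],s["position"])
command_gripper(0,40);s=sense();print(s["finger_gap"],s["gripper_force"],np.round(s["wrist_force"],1))
p0=np.array(s["position"]);p0=k.copy()
move_l(p0+e*.026,R,feed=.06)
def F():
    L=[];
    for _ in range(4):
        s=sense();L.append(np.r_[s["wrist_force"],s["position"]]);sleep(.015)
    m=np.mean(L,0);return m[:3]@e,m[:3]@n,m[2],(m[3:]-k)@e*1000
seen=False;log=[]
for i in range(27,94):
    move_l(p0+e*i*.001,R,feed=.03);f=F();log.append((i,*f));print(i,np.round(f,1))
    if f[0]>1.2: seen=True
    if (seen and f[0]<-3) or f[0]<-4.5: break
print(sense()["time_s"],sense()["finger_gap"])
```

```text
False
18.1083 [0.42976333 0.33883804 0.1776294 ]
0.015120926572677452 43.68804216384888 [-1.8  3.7  4.7]
27 [-0.4  5.1  6.1 27.4]
28 [-0.2  5.   5.8 28.3]
29 [-0.9  5.3  6.  29.3]
30 [-0.6  4.8  6.2 30.3]
31 [-0.7  5.1  6.1 31.3]
32 [-0.6  5.1  5.7 32.3]
33 [-0.3  4.6  5.9 33.3]
34 [-0.4  4.5  5.8 34.3]
35 [-0.3  5.3  6.2 35.3]
36 [-0.8  4.8  6.2 36.3]
37 [-0.6  5.2  6.3 37.3]
38 [-0.8  5.2  6.2 38.3]
39 [-0.6  4.8  5.7 39.3]
40 [-0.4  5.1  5.8 40.3]
41 [-1.   5.1  6.4 41.3]
42 [-0.4  5.1  5.8 42.3]
43 [-1.   5.   6.  43.3]
44 [-0.4  4.8  6.5 44.3]
45 [-0.5  5.2  6.2 45.3]
46 [-0.5  5.3  5.8 46.3]
47 [-0.5  4.7  5.6 47.2]
48 [-0.2  5.1  6.4 48.3]
49 [-0.5  4.8  5.8 49.2]
50 [-0.4  5.   6.3 50.3]
51 [-0.4  4.8  6.3 51.2]
52 [-0.4  5.3  6.  52.3]
53 [-0.6  4.9  6.2 53.2]
54 [-0.8  4.9  6.2 54.3]
55 [-0.3  5.2  5.9 55.3]
56 [ 0.5  4.8  5.4 56.5]
57 [ 1.   5.3  4.6 57.7]
58 [ 2.2  5.5  3.9 59.1]
59 [ 3.7  5.6  2.7 60.6]
60 [ 3.9  5.8  2.  61.6]
61 [ 1.3  5.   3.9 61.9]
62 [-1.2  4.6  6.5 62. ]
63 [-3.5  4.7  8.8 62.3]
30.775 0.015371868821203838
```

There's the click: the force pulled forward to +3.9 N and then reversed to -3.5 N, with the slide held at 62 mm of travel from its start. I'll back off to the zero-force point and check.

Run:
```python
from h import *
a=np.radians(10.4);R=Rz(a+np.pi);e=np.array([np.cos(a),np.sin(a),0]);k=np.array([.4291,.3388,.177])
for c in(.0620,.0615):
    move_l(k+e*c,R,feed=.03);sleep(.2)
    s=sense();L=[]
    for _ in range(5):
        s=sense();L.append(np.array(s["wrist_force"])@e);sleep(.02)
    print(c,np.round(np.mean(L),2),(np.array(s["position"])-k)@e*1000,s["finger_gap"],s["gripper_force"],s["time_s"])
im,d=camera("wrist");W=cloud("wrist",im,d);cv2.imwrite("pics/w5.png",im[...,::-1])
print("slide expect",(k+e*.062)[:2]);blobs(W,.143,.152,(.3,.65,.28,.42),im,20)
im,d=camera("scene");W=cloud("scene",im,d);cv2.imwrite("pics/s2.png",cv2.resize(im[60:240,240:440,::-1],(600,540),interpolation=2))
im,d=camera("top");W=cloud("top",im,d);print("top bar");blobs(W,.148,.165,(.45,.6,.18,.3),im)
```

```text
0.062 -0.61 62.096821337338106 0.015162502031232808 43.93019914627075 31.2917
0.0615 0.65 62.0125731639943 0.015402667903982111 43.83536517620087 31.825
slide expect [0.49008143 0.34999219]
n3890 px(283,227) c[473.7 346.8] size[30.  42.5] ang10.9 z147.4 rgb[223 227 222]
top bar
n110 px(146,210) c[520.4 242.3] size[43.7 12.2] ang8.8 z155.6 rgb[47 27 18]
```

View pics/s2.png

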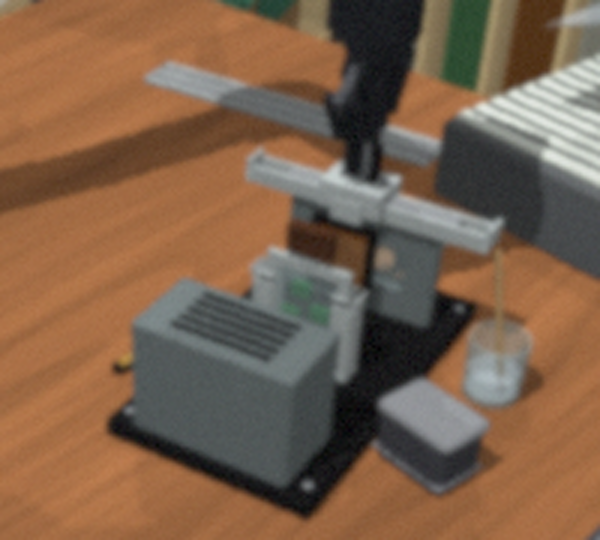

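View pics/w5.png

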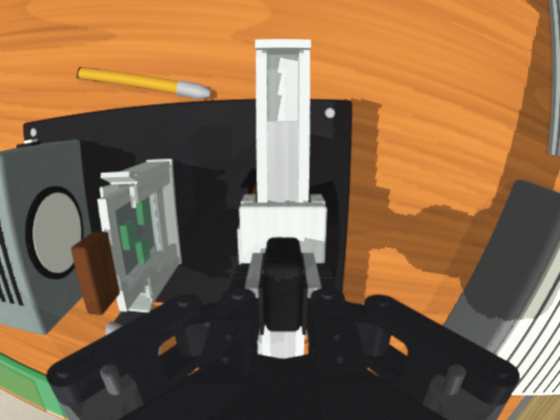

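Both pictures show the carrier standing in the slot (scene crop (305,290), bar top 155.6 mm) and the slide at mid-rail with its knob in the fingers (wrist (283,285)). The force along the rail is near zero, so I'm handing in.

```bash
python3 -c "
from rig import *
print(finish_job())"
```

```text
the job is handed in; nothing more can be done
None
```

The tile carrier is standing on the bottom of the viewer's sample slot, released, and the tint-plate slide rests in its notch with the knob still gripped; the job was handed in at about 32 s of the 72 s allowed.

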